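# Clamp and lock a circuit board in its holder

## Task

Clamp the circuit board in its holder and lock the clamp: push the steel post along the long leg of the L-shaped slot to the corner, then sideways into the short leg until it is fully home at its end. Only push the post gently with the fingertips, do not grip it, and leave everything else on the bench where it is. Finish with the hand clear of the holder.

Things in the scene. Friction and masses are not known exactly. Their poses are not given: they have to be found in the camera images.
- jig: board holder bolted down on a 3 mm mat: grey base 180 (x) x 195 (y) x 16; on it an aluminium cover 90 x 135, top 31 above the underside, with an L-shaped slot 16 wide; at its +x side the dark circuit board 60 x 50 against a stop. Only the post rises above 33. Origin: centre of the underside, z up. The long leg runs along this body's +y, then the short leg along its +x
- clamp (a joint): slide of the rubber-faced clamp bar and the post along the holder's +y, m: 0 = post at the start of the long leg, 0.075 = at the corner, with the bar against the board (slot play 0.002 either way, so the wall stops it at 0.077). About 3 N of friction, no spring: it stays where it is left. Starts anywhere from 0 to 0.025
- lock_pin (a joint): slide of the post on the clamp along the holder's +x, m: 0 = in the long leg, 0.035 = end of the short leg (play 0.002 either way, stopped by the wall at 0.037). It can leave 0 only while the post is at the corner. About 2 N of friction, no spring
- post: the upright round steel post on the pin in the slot: 18 in diameter, 36 tall, from 2 to 38 above the cover's top; it cannot tilt or come out. Origin: centre of its foot
- pin_top (a point): centre of the post's top, 38 above the cover's top
- slot_start (a point): on the slot's centre line level with the cover's top: where the post's axis is at clamp 0, lock_pin 0
- slot_corner (a point): same, at the corner: post axis at clamp 0.075, lock_pin 0
- slot_end (a point): same, at the end of the short leg: post axis at clamp 0.075, lock_pin 0.035
- paste_jar: closed round jar, 40 dia x 34 tall; bystander beside the holder; origin under its centre (mm)
- tip_cleaner: black open tray 62 x 46 x 24 with brass wool; bystander beside the holder; origin under its centre (mm)
- spare_board: loose circuit board 45 x 36 x 4 (11 tall with its connector); bystander beside the holder; origin under its centre (mm)
- tweezers: dark steel tweezers 120 x 18 x 7 lying flat; bystander in front of the holder; origin under the middle (mm)
- project_box: white open box 85 x 60 x 24; bystander; origin under its centre (mm)
- screwdriver: screwdriver 160 long lying flat; bystander; origin about its middle, under it (mm)
- blade_knife: black flat knife 140 x 20 x 12 with a yellow end; bystander; origin under its middle (mm)
- cleaner_bottle: white bottle 48 dia x 110 tall; bystander; origin under its centre (mm)

How it is judged (in metres and radians):
On the way, in this order (a step that is already met when the one before it is completed fails the run):
1. the post is pushed along the long leg up to the corner (value of joint clamp above 0.07 m and value of joint lock_pin below 0.008 m), for 0.1 s.
2. the post is pushed along the short leg to its end (value of joint clamp above 0.07 m and value of joint lock_pin above 0.031 m), for 0.2 s.
At the end, for the whole second after the job is handed in: the clamp is closed on the board (clamp above 0.070 m) and the post is at the end of the short leg (lock_pin above 0.031 m, within about 4 mm of the nominal end), both at rest (all of step 2 and value of joint clamp below 0.08 m and not (velocity of joint lock_pin above 0.01 m/s) and not (velocity of joint clamp above 0.01 m/s)); the robot touches nothing.
It fails at once if the post is gripped or shoved hard (more than 35 N between the fingers and the post) (contact force between the fingers and post above 35 N).
It fails at once if a bystander is moved by more than 25 mm or lifted (distance of any of paste_jar, tip_cleaner, spare_board, tweezers, project_box, screwdriver, blade_knife, cleaner_bottle from where it was at the start of the episode above 0.025 m).
It also fails if it takes over 40 s, if anything falls off the work surface, if the arm or the gripper's body presses on something with over 40 N, if the wrist force passes 120 N, or if a joint passes its speed limit or range.

## Robot

A 6-joint arm with a two-finger parallel gripper is mounted at the origin on the work surface. World frame = base frame: x ahead of the robot, y to its left, z up, the work surface at z = 0. Lengths are in mm, angles in rad, forces in N, time in s.
With the tool pointing down it reaches from about 275 to 1000 mm from the base axis. Payload 8.4 kg.
Tool frame: the origin (TCP) lies at the very end of the fingers, on their centre line; the grasp point (between the pads) lies 19 mm behind it; z points along the fingers, y is the direction in which the jaws open and shut (so a half turn about z gives the same grasp; the last joint's range is limited). The gripper opens to 85 mm and grips with 20 to 120 N. Pads are 22 mm wide; open, the fingers measure 114 mm over their backs; the gripper's body (76 mm by 85 mm) begins 54 mm behind the grasp point. The pads swing forward as they close: fully open they stand 13 mm farther back than shut.
Start: joints at [-1.338, 0.353, 1.633, -0, 1.155, -0.002], TCP at [145.404, -607.853, 231.281] pointing down, gripper open.
Joint ranges: [-2.63, 2.63], [-0.92, 2.1], [0.06, 2.66], [-1.3, 4.44], [0, 2.69], [-3.02, 3.02]. Speed limits (rad/s): [2.22, 2.22, 2.79, 3.14, 3.14, 3.14].

## Interface

Orientations are given as [roll, pitch, yaw] about the fixed x, y, z axes, in that order (R = Rz(yaw) Ry(pitch) Rx(roll)).
In Python, from rig import r gives the robot as it stands.
- The arm moves only by the tool move_arm, never from a script. Its argument "increments" is a list of rows, each an object of numbers: "tx", "ty", "tz": the shift along the tool's x, y, z in cm; "rx", "ry", "rz": the turn, a rotation vector about the tool's x, y, z in degrees; "gripper": the gripper's target within -1 to 1 (fully open at 1, half-way at 0, shut at -1). A call has 1 to 12 rows; each row shifts and turns the commanded pose from where the row before left it, along the tool's axes as they then stand; what a row does not reach is not made up. A row lasts 1/10 s, in which the tool goes at most 50 mm and 8.59 degrees, less where a joint would pass 70% of its speed; a pose out of reach is approached as far as the arm can. A call is refused whole if a number of a shift passes 5 or a number of a turn 8.59, either way. A call with a gripper value outside its range is refused whole. The fingers move at their own pace and stop on an object; "squeeze" is the grip in N (left out, the last holds). Time passes only in rows, so rows that do not move let the fingers close. It gives the time, the measured TCP pose, the force and the opening at its end, in the units of the state.
- r.sense(): the state, without advancing time (a new reading comes with each control period).
- r.grab_frame(name): name is "scene" or "side" or "wrist"; returns (picture, depth): 400x640x3 uint8, red, green, blue; 400x640 float32, mm along the optical axis (not along the pixel's ray), 0 where there is no reading.
- r.camera_model(name): a dict with "fx", "fy", "cx", "cy" (pixels), "R" (3x3) and "t" (3): a world point X has camera coordinates R X + t; the wrist camera has in their place "hand_eye" (4x4, takes a point from camera to tool coordinates, whose origin is the TCP and whose axes are the flange's). Camera axes: x right, y down, z forward; pixel columns grow to the right and rows downward; lengths in mm; the calibration is good to about 2 mm. A picture is of the moment at which its call begins: read the wrist's pose just before it. camera_model takes no time and is no camera call.
- r.sign_off(): hands the job in, once; it reports no verdict.
Trained networks look in the newest picture that a camera, given by its name, has taken for a name from the list of things; names that differ only in an ending like _2 or _b are one class to them, and where a whole thing is asked for, a point or a joint stands for the part that bears it (a point fixed in the world has none). Each returns a list of dicts, best first, with "confidence" (0 to 1); they miss things now and then, are a little off and sometimes report something else, mostly with a low value. They report only what shows in the picture. A call takes as long as a camera call.
- r.cut_out(query, camera): "mask" (400x640 bool, what is visible of it) and "bbox" ([left, top, right, bottom] in pixels, round what is visible of it).
- r.place_of(query, camera): "location" ([row, column] in pixels: a listed point, or the origin of a listed thing).
The state is a dict: "clock": time; "qpos": joint angles; "qvel": joint speeds; "joint_efforts": joint torques, N m; "eef_pos": TCP position; "tcp_rot": TCP orientation; "contact_force": force on the tool from outside, world axes, zero at the start; "wrist_torque": the same for the moment, N m; "opening": opening from 0.0 (shut) to 1.0 (fully open).
Only numpy, scipy, OpenCV 4.12 (cv2) and the standard library are available. Lean on these libraries where they do the work, as an engineer would, in place of code of your own. Each camera call takes 0.05 s, during which the arm holds its last target. There are 200 camera calls.

## Working session

There is one attempt and no reset: what is moved stays moved. The work goes in short steps, Python scripts to look and compute and a tool call to move; the robot and the scene stay as the last step left them, time stands still between calls to the robot, and variables do not carry over. Pictures are saved under pics/ and viewed, about 8 in all and at most 12, crops included, and the job is handed in when it is done.

Besides the shell and the picture viewer there is one more tool, called after "Call:" by a JSON object that holds its "name" and its "arguments". move_arm: Moves the arm, as the interface text tells. Its arguments: {"type":"object","properties":{"increments":{"type":"array","items":{"type":"object","properties":{"tx":{"type":"number"},"ty":{"type":"number"},"tz":{"type":"number"},"rx":{"type":"number"},"ry":{"type":"number"},"rz":{"type":"number"},"gripper":{"type":"number"}}}},"squeeze":{"type":"number"}},"required":["increments"]}

```bash
mkdir -p pics; ls; cat > h.py <<'E'
import numpy as np, cv2
from rig import r
def save(n,f): cv2.imwrite(f'pics/{f}.png',n[:,:,::-1])
def world(cam,uv,z):
    m=r.camera_model(cam);R=np.array(m['R']);t=np.array(m['t'])
    return np.array([(uv[0]-m['cx'])*z/m['fx'],(uv[1]-m['cy'])*z/m['fy'],z])-t,R
def back(cam,uv,z):
    p,R=world(cam,uv,z);return R.T@p
def proj(cam,uvray,h):
    # intersect pixel ray with world plane z=h
    m=r.camera_model(cam);R=np.array(m['R']);t=np.array(m['t'])
    c=-R.T@t;d=R.T@np.array([(uvray[0]-m['cx'])/m['fx'],(uvray[1]-m['cy'])/m['fy'],1])
    return c+d*(h-c[2])/d[2]
def tri(obs):
    A=np.zeros((3,3));b=np.zeros(3)
    for cam,uv in obs:
        m=r.camera_model(cam);R=np.array(m['R']);t=np.array(m['t'])
        c=-R.T@t;d=R.T@np.array([(uv[0]-m['cx'])/m['fx'],(uv[1]-m['cy'])/m['fy'],1]);d/=np.linalg.norm(d)
        P=np.eye(3)-np.outer(d,d);A+=P;b+=P@c
    return np.linalg.solve(A,b)
E
python3 - <<'E'
from h import *
s=r.sense();print(s['clock'],s['eef_pos'],s['tcp_rot'])
im=[]
P={}
for c in('scene','side'):
    p,d=r.grab_frame(c);im.append(p);np.save(c+'_d.npy',d);save(p,c)
    for q in('pin_top','slot_start','slot_corner','slot_end','jig','paste_jar','tip_cleaner','spare_board','tweezers','cleaner_bottle'):
        l=r.place_of(q,c)
        if l:
            v,u=l[0]['location'];P[q,c]=(u,v);z=d[int(v),int(u)];print(c,q,round(l[0]['confidence'],2),np.round([u,v]),np.round(back(c,(u,v),z)))
for q in('pin_top','slot_start','slot_corner','slot_end','jig'):
    if (q,'scene') in P and (q,'side') in P: print(q,tri([(c,P[q,c]) for c in('scene','side')]).round(1))
E
```

```text
pics
0.0 [ 145.28785697 -607.38605182  230.54682677] [-3.14019103e+00  3.34402085e-06  2.34813676e-01]
scene pin_top 0.61 [327. 201.] [570.  32.  72.]
scene slot_start 0.88 [320. 209.] [588.  22.  35.]
scene slot_corner 0.91 [345. 214.] [539.  86.  21.]
scene slot_end 0.88 [344. 221.] [559.  99.  20.]
scene jig 0.92 [336. 235.] [613. 115.  14.]
scene paste_jar 0.51 [389. 237.] [501. 238.  16.]
scene tip_cleaner 0.82 [282. 235.] [738.   6.  29.]
scene spare_board 0.54 [377. 260.] [584. 262.   5.]
scene tweezers 0.63 [346. 199.] [488.  44.  11.]
scene cleaner_bottle 0.65 [404. 318.] [686. 444.  48.]
side pin_top 0.48 [315. 212.] [573.  32.  72.]
side slot_start 0.88 [312. 221.] [577.  45.  51.]
side slot_corner 0.59 [324. 237.] [533.  80.  34.]
side slot_end 0.83 [305. 243.] [582.  98.  17.]
side jig 0.76 [295. 246.] [604. 117.  19.]
side tip_cleaner 0.92 [267. 208.] [727.  -1.  22.]
side spare_board 0.63 [287. 300.] [573. 281.   7.]
side tweezers 0.73 [286. 297.] [578. 273.   9.]
side cleaner_bottle 0.64 [228. 348.] [645. 454.  44.]
pin_top [572.3  34.1  74.9]
slot_start [584.   18.5  25.7]
slot_corner [536.8  82.1  26.9]
slot_end [573.3 112.4  39.9]
jig [608.6 110.2   7.6]
```

View pics/scene.png

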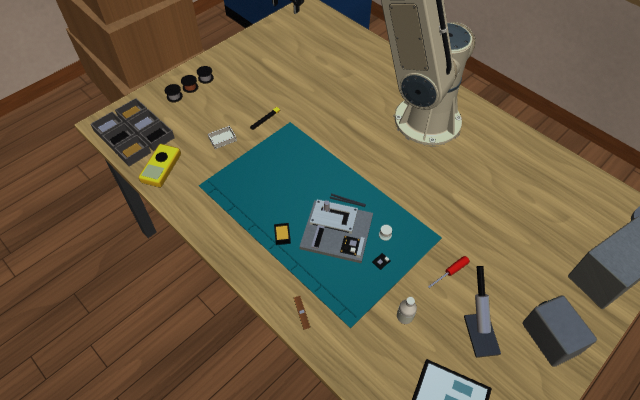

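View pics/side.png

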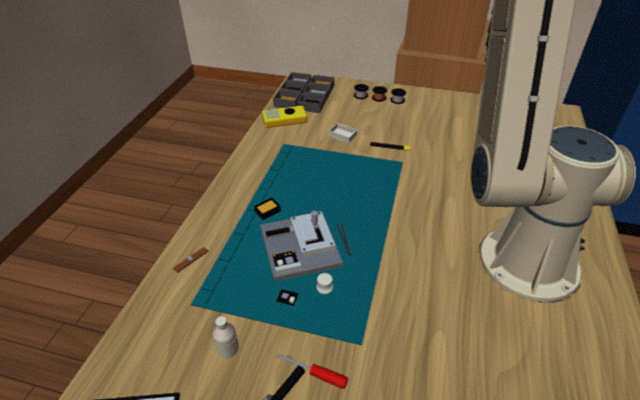

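The jig sits around (338,230) in the scene view and (300,245) in the side view. The post top triangulates to about (572,33,73), and 72 is expected. The long leg points roughly along (-0.6,0.78). Next I check the wrist camera offset, then move.

```bash
python3 - <<'E'
from h import *
m=r.camera_model('wrist');print(np.round(m['hand_eye'],3),m['fx'],m['cx'],m['cy'])
s=r.sense();y=s['tcp_rot'][2];c,n=np.cos(y),np.sin(y)
d=np.array([540,20])-s['eef_pos'][:2];print('tool shift',c*d[0]+n*d[1],n*d[0]-c*d[1])
# jig yaw from depth-based masks
E
```

```text
[[ 1.00000e-03 -9.62000e-01 -2.75000e-01  6.98310e+01]
 [ 1.00000e+00  1.00000e-03 -1.00000e-03 -9.00000e-01]
 [ 1.00000e-03 -2.74000e-01  9.62000e-01 -1.43476e+02]
 [ 0.00000e+00  0.00000e+00  0.00000e+00  1.00000e+00]] 276.89530486048426 320.1080448130105 206.85620011111862
tool shift 529.8153989626419 -518.794536893187
```

Call:
{"name": "move_arm", "arguments": {"increments": [{"tx": 3.33, "ty": -3.18, "gripper": -1}, {"tx": 3.33, "ty": -3.18, "gripper": -1}, {"tx": 3.33, "ty": -3.18, "gripper": -1}, {"tx": 3.33, "ty": -3.18, "gripper": -1}, {"tx": 3.33, "ty": -3.18, "gripper": -1}, {"tx": 3.33, "ty": -3.18, "gripper": -1}, {"tx": 3.33, "ty": -3.18, "gripper": -1}, {"tx": 3.33, "ty": -3.18, "gripper": -1}, {"tx": 3.33, "ty": -3.18, "gripper": -1}, {"tx": 3.33, "ty": -3.18, "gripper": -1}, {"tx": 3.33, "ty": -3.18, "gripper": -1}, {"tx": 3.33, "ty": -3.18, "gripper": -1}]}}

```text
invalid input
```

Call:
{"name": "move_arm", "arguments": {"increments": [{"tx": 3.33, "ty": -3.18}, {"tx": 3.33, "ty": -3.18}, {"tx": 3.33, "ty": -3.18}, {"tx": 3.33, "ty": -3.18}, {"tx": 3.0, "ty": -2.9}, {"rz": -8}, {"rz": -8}, {"rz": -8}, {}]}}

```text
invalid input
```

```bash
cat >> h.py <<'E'
from scipy.spatial.transform import Rotation as Ro
def wcam(s):
    m=r.camera_model('wrist');T=np.eye(4);T[:3,:3]=Ro.from_euler('xyz',s['tcp_rot']).as_matrix();T[:3,3]=s['eef_pos']
    return m,T@np.array(m['hand_eye'])
def wb(mT,u,v,z):
    m,T=mT;u,v,z=map(np.asarray,(u,v,z))
    p=np.stack([(u-m['cx'])*z/m['fx'],(v-m['cy'])*z/m['fy'],z],-1);return p@T[:3,:3].T+T[:3,3]
E
python3 - <<'E'
from h import *
s=r.sense();print(s['clock'],s['eef_pos'],s['tcp_rot'],s['opening'],s['contact_force'])
p,d=r.grab_frame('wrist');save(p,'w1');np.save('w1.npy',d);mT=wcam(s)
for q in('pin_top','slot_start','slot_corner','slot_end','jig'):
    for l in r.place_of(q,'wrist')[:1]:
        v,u=l['location'];print(q,round(l['confidence'],2),u,v,wb(mT,u,v,d[int(v),int(u)]).round(1),'at nominal z',end=' ')
        h={'pin_top':72,'jig':3}.get(q,34);a=wb(mT,u,v,1.);o=mT[1][:3,3];k=(h-o[2])/(a-o)[2];print((o+k*(a-o)).round(1))
vv,uu=np.mgrid[:400,:640];W=wb(mT,uu,vv,d);ok=(d>0)
near=np.hypot(W[...,0]-572,W[...,1]-33)<25
t=ok&near&(W[...,2]>66)&(W[...,2]<78);print('post top',t.sum(),W[t].mean(0),W[t].std(0))
# cover plate: z 29..38 
c=(ok&(abs(W[...,2]-34)<2.5)&(np.hypot(W[...,0]-560,W[...,1]-60)<130)).astype('uint8')
n,L,st,_=cv2.connectedComponentsWithStats(c);i=1+st[1:,4].argmax();P=W[L==i]
print('cover z',P[:,2].mean(),cv2.minAreaRect(P[:,:2].astype('float32')))
E
```

```text
1.1 [ 145.42871836 -607.82611621  231.26783519] [-3.14154224e+00 -4.40127279e-05  2.34815443e-01] 1.0025644851092426 [-0.0777557   0.36316405 -0.0236932 ]
post top 0 [nan nan nan] [nan nan nan]<stdin>:10: RuntimeWarning: Mean of empty slice.
  ret = um.true_divide(
  ret = _var(a, axis=axis, dtype=dtype, out=out, ddof=ddof,
  arrmean = um.true_divide(arrmean, div, out=arrmean,
  ret = um.true_divide(
Traceback (most recent call last):
ValueError: attempt to get argmax of an empty sequence
```

View pics/w1.png

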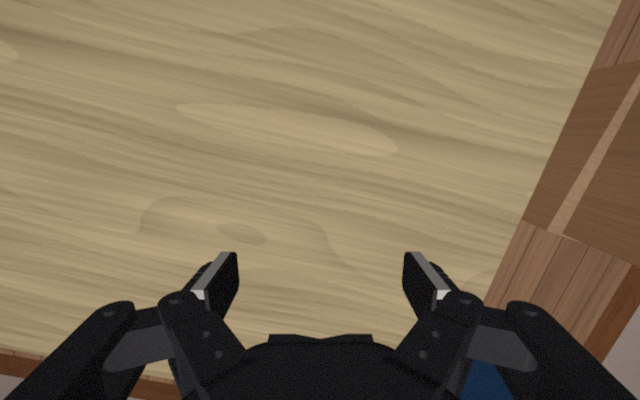

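The wrist picture shows only the empty table because both moves were refused. I'll retry one row with complete fields.

Call:
{"name": "move_arm", "arguments": {"increments": [{"tx": 3.33, "ty": -3.18, "tz": 0, "rx": 0, "ry": 0, "rz": 0, "gripper": -1}], "squeeze": 20}}

```text
clock: 1.5
eef_pos: [169.0, -572.2, 231.3]
tcp_rot: [3.139, 0.001, 0.232]
contact_force: [2.1, 0.3, 0.6]
opening: 0.856
```

Call:
{"name": "move_arm", "arguments": {"increments": [{"tx": 3.33, "ty": -3.18, "tz": 0, "rx": 0, "ry": 0, "rz": 0, "gripper": -1}, {"tx": 3.33, "ty": -3.18, "tz": 0, "rx": 0, "ry": 0, "rz": 0, "gripper": -1}, {"tx": 3.33, "ty": -3.18, "tz": 0, "rx": 0, "ry": 0, "rz": 0, "gripper": -1}, {"tx": 3.33, "ty": -3.18, "tz": 0, "rx": 0, "ry": 0, "rz": 0, "gripper": -1}, {"tx": 3.33, "ty": -3.18, "tz": 0, "rx": 0, "ry": 0, "rz": 0, "gripper": -1}, {"tx": 3.33, "ty": -3.18, "tz": 0, "rx": 0, "ry": 0, "rz": 0, "gripper": -1}, {"tx": 3.33, "ty": -3.18, "tz": 0, "rx": 0, "ry": 0, "rz": 0, "gripper": -1}, {"tx": 3.33, "ty": -3.18, "tz": 0, "rx": 0, "ry": 0, "rz": 0, "gripper": -1}, {"tx": 3.33, "ty": -3.18, "tz": 0, "rx": 0, "ry": 0, "rz": 0, "gripper": -1}, {"tx": 3.33, "ty": -3.18, "tz": 0, "rx": 0, "ry": 0, "rz": 0, "gripper": -1}, {"tx": 3.33, "ty": -3.18, "tz": 0, "rx": 0, "ry": 0, "rz": 0, "gripper": -1}, {"tx": 3.33, "ty": -3.18, "tz": 0, "rx": 0, "ry": 0, "rz": 0, "gripper": -1}], "squeeze": 20}}

```text
clock: 2.7
eef_pos: [471.1, -103.3, 231.6]
tcp_rot: [3.141, -0.001, 0.235]
contact_force: [1.5, -0.5, 0.5]
opening: 0.003
```

Call:
{"name": "move_arm", "arguments": {"increments": [{"tx": 3.33, "ty": -3.18, "tz": 0, "rx": 0, "ry": 0, "rz": 0, "gripper": -1}, {"tx": 3.33, "ty": -3.18, "tz": 0, "rx": 0, "ry": 0, "rz": 0, "gripper": -1}, {"tx": 3.33, "ty": -3.18, "tz": 0, "rx": 0, "ry": 0, "rz": 0, "gripper": -1}, {"tx": 3.0, "ty": -2.9, "tz": 0, "rx": 0, "ry": 0, "rz": 0, "gripper": -1}, {"tx": 0, "ty": 0, "tz": 0, "rx": 0, "ry": 0, "rz": -8, "gripper": -1}, {"tx": 0, "ty": 0, "tz": 0, "rx": 0, "ry": 0, "rz": -8, "gripper": -1}, {"tx": 0, "ty": 0, "tz": 0, "rx": 0, "ry": 0, "rz": -8, "gripper": -1}, {"tx": 0, "ty": 0, "tz": 0, "rx": 0, "ry": 0, "rz": 0, "gripper": -1}], "squeeze": 20}}

```text
clock: 3.5
eef_pos: [567.7, 46.3, 231.2]
tcp_rot: [-3.142, 0.0, 0.656]
contact_force: [0.5, 0.4, -0.4]
opening: -0.004
```

```bash
cat > m.py <<'E'
from h import *
import sys
n=sys.argv[1]
s=r.sense();print(s['clock'],s['eef_pos'],s['tcp_rot'],s['opening'],s['contact_force'])
p,d=r.grab_frame('wrist');save(p,n);mT=wcam(s)
for q in('pin_top','slot_start','slot_corner','slot_end','jig'):
    for l in r.place_of(q,'wrist')[:1]:
        v,u=l['location'];print(q,round(l['confidence'],2),u,v,wb(mT,u,v,d[int(v),int(u)]).round(1),'at nominal z',end=' ')
        h={'pin_top':72,'jig':3}.get(q,34);a=wb(mT,u,v,1.);o=mT[1][:3,3];k=(h-o[2])/(a-o)[2];print((o+k*(a-o)).round(1))
vv,uu=np.mgrid[:400,:640];W=wb(mT,uu,vv,d);ok=(d>0)
near=np.hypot(W[...,0]-560,W[...,1]-60)<80
t=ok&near&(W[...,2]>66)&(W[...,2]<78);print('post top',t.sum(),W[t].mean(0),W[t].std(0))
c=(ok&(abs(W[...,2]-34)<2.5)&(np.hypot(W[...,0]-560,W[...,1]-60)<130)).astype('uint8')
_,L,st,_=cv2.connectedComponentsWithStats(c);i=1+st[1:,4].argmax();P=W[L==i]
print('cover z',P[:,2].mean(),cv2.minAreaRect(P[:,:2].astype('float32')))
E
python3 m.py w2
```

```text
3.5 [567.65358721  46.29777357 231.24718392] [-3.14153507e+00  6.78328111e-05  6.56050049e-01] -0.004389240515652793 [ 0.51147273  0.40101196 -0.39263117]
pin_top 0.73 330.3 196.8 [570.8  35.5  73. ] at nominal z [570.6  35.3  72. ]
slot_start 0.87 337.2 189.6 [581.7  34.1  70.9] at nominal z [576.7  27.4  34. ]
slot_corner 0.79 279.9 182.2 [537.4  89.9  21.5] at nominal z [540.4  89.9  34. ]
slot_end 0.62 279.5 154.4 [565.9 110.9  20.6] at nominal z [568.  110.1  34. ]
jig 0.67 296.6 132.2 [600.9 109.8  21.3] at nominal z [599.8 110.8   3. ]
post top 197 [573.78021509  35.6208739   72.41719652] [4.48489085 4.46813803 1.17971795]
cover z 34.69227317453563 ((571.4791870117188, 67.04449462890625), (90.37966918945312, 135.41925048828125), 30.759733200073242)
```

View pics/w2.png

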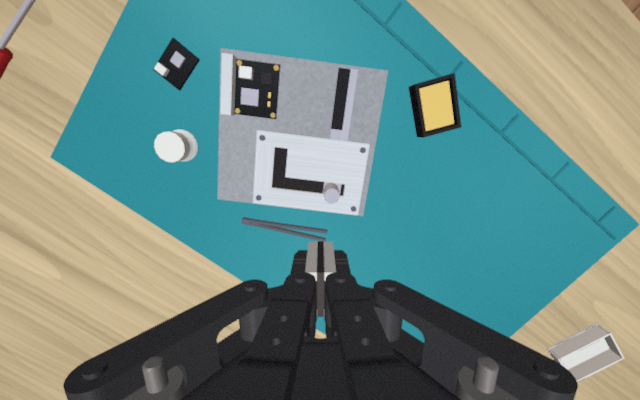

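The wrist picture shows the L-slot at (275–345, 150–195) and the post at (332,193). The tweezers lie in front of the cover at (285,228) and the jar at (175,147). The depth-fitted cover is 90.4 x 135.4 at 30.8°, top z 34.7, which fits the text. In jig axes with x̂=(.859,.511), ŷ=(-.511,.859), the post is at s=-262, the corner at s≈-197.5, and the leg at t=510. Next I align the tool with the jig and go down behind the post.

Call:
{"name": "move_arm", "arguments": {"increments": [{"tx": 0, "ty": 0, "tz": 0, "rx": 0, "ry": 0, "rz": 6.8, "gripper": -1}, {"tx": -0.1, "ty": 2.5, "tz": 0, "rx": 0, "ry": 0, "rz": 0, "gripper": -1}, {"tx": 0, "ty": 2.5, "tz": 0, "rx": 0, "ry": 0, "rz": 0, "gripper": -1}, {"tx": 0, "ty": 0, "tz": 4, "rx": 0, "ry": 0, "rz": 0, "gripper": -1}, {"tx": 0, "ty": 0, "tz": 4, "rx": 0, "ry": 0, "rz": 0, "gripper": -1}, {"tx": 0, "ty": 0, "tz": 3, "rx": 0, "ry": 0, "rz": 0, "gripper": -1}, {"tx": 0, "ty": 0, "tz": 2, "rx": 0, "ry": 0, "rz": 0, "gripper": -1}, {"tx": 0, "ty": 0, "tz": 0, "rx": 0, "ry": 0, "rz": 0, "gripper": -1}, {"tx": 0, "ty": 0, "tz": 0, "rx": 0, "ry": 0, "rz": 0, "gripper": -1}], "squeeze": 20}}

```text
clock: 4.7
eef_pos: [592.5, 2.5, 101.6]
tcp_rot: [-3.141, 0.0, 0.534]
contact_force: [0.0, -0.1, 0.2]
opening: 0.002
```

```bash
cat >> m.py <<'E'
X=np.array([.859,.511]);Y=np.array([-.511,.859])
e=s['eef_pos'][:2];print('tcp t,s',e@X,e@Y)
a=W[t].mean(0)[:2];print('post t,s',a@X,a@Y)
E
python3 m.py w3
```

```text
4.7 [592.47457533   2.53730842 101.62142344] [-3.14146517e+00  1.81170453e-04  5.34194865e-01] 0.0023920898187907397 [ 0.04503626 -0.10544158  0.24112284]
pin_top 0.67 265.1 240.0 [571.3  33.9  72.7] at nominal z [571.   33.9  72. ]
slot_start 0.76 284.9 221.2 [578.2  27.   41. ] at nominal z [575.7  26.6  34. ]
slot_corner 0.59 192.7 218.8 [532.3  94.8  20. ] at nominal z [539.7  91.3  34. ]
slot_end 0.67 182.8 175.9 [562.4 116.5  20.2] at nominal z [567.9 111.8  34. ]
jig 0.8 219.7 148.6 [601.3  96.   34.5] at nominal z [593.6 104.5   3. ]
post top 578 [574.32720292  34.91915843  72.13837768] [4.6831127  4.45064084 1.57600906]
cover z 34.77075408022282 ((570.7791137695312, 67.59820556640625), (89.74230194091797, 135.2623291015625), 30.664688110351562)
tcp t,s 510.2322248098615 -300.5749600568175
post t,s 511.1907572685924 -263.4856436030636
```

View pics/w3.png

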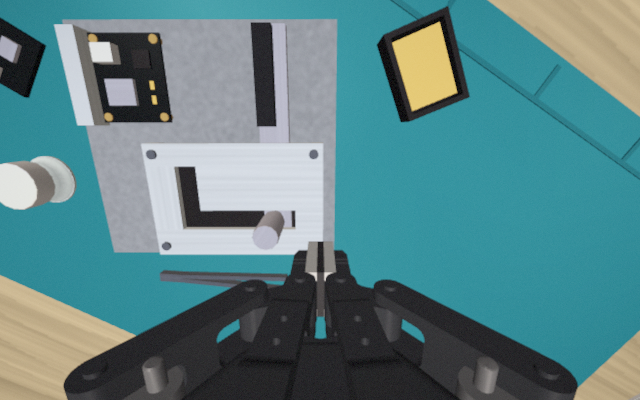

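Aligned: the fingertips at (320,245) are behind the post, whose top shows at (265,235). Now down to z≈46 and approach.

Call:
{"name": "move_arm", "arguments": {"increments": [{"tx": 0, "ty": 0, "tz": 2.5, "rx": 0, "ry": 0, "rz": 0, "gripper": -1}, {"tx": 0, "ty": 0, "tz": 2, "rx": 0, "ry": 0, "rz": 0, "gripper": -1}, {"tx": 0, "ty": 0, "tz": 1, "rx": 0, "ry": 0, "rz": 0, "gripper": -1}, {"tx": 0, "ty": 0, "tz": 0, "rx": 0, "ry": 0, "rz": 0, "gripper": -1}, {"tx": 0, "ty": -0.6, "tz": 0, "rx": 0, "ry": 0, "rz": 0, "gripper": -1}, {"tx": 0, "ty": -0.4, "tz": 0, "rx": 0, "ry": 0, "rz": 0, "gripper": -1}, {"tx": 0, "ty": 0, "tz": 0, "rx": 0, "ry": 0, "rz": 0, "gripper": -1}], "squeeze": 20}}

```text
clock: 5.7
eef_pos: [587.3, 11.8, 47.1]
tcp_rot: [3.141, -0.001, 0.535]
contact_force: [0.3, 0.2, -0.5]
opening: 0.0
```

Call:
{"name": "move_arm", "arguments": {"increments": [{"tx": 0, "ty": -0.3, "tz": 0, "rx": 0, "ry": 0, "rz": 0, "gripper": -1}, {"tx": 0, "ty": -0.3, "tz": 0, "rx": 0, "ry": 0, "rz": 0, "gripper": -1}, {"tx": 0, "ty": -0.3, "tz": 0, "rx": 0, "ry": 0, "rz": 0, "gripper": -1}], "squeeze": 20}}

```text
clock: 6.0
eef_pos: [583.1, 18.9, 46.7]
tcp_rot: [3.141, -0.001, 0.535]
contact_force: [1.1, -2.1, 2.1]
opening: -0.001
```

Call:
{"name": "move_arm", "arguments": {"increments": [{"tx": 0, "ty": -0.3, "tz": 0, "rx": 0, "ry": 0, "rz": 0, "gripper": -1}, {"tx": 0, "ty": -0.3, "tz": 0, "rx": 0, "ry": 0, "rz": 0, "gripper": -1}, {"tx": 0, "ty": -0.3, "tz": 0, "rx": 0, "ry": 0, "rz": 0, "gripper": -1}], "squeeze": 20}}

```text
clock: 6.3
eef_pos: [578.2, 26.9, 46.4]
tcp_rot: [3.141, -0.001, 0.535]
contact_force: [2.0, -2.3, 2.7]
opening: 0.001
```

```bash
python3 m.py w4 | grep -v cover
```

```text
6.3 [578.21512921  26.85721937  46.43616566] [ 3.14126892e+00 -5.46521901e-04  5.34922627e-01] 0.001217054911877912 [ 1.9741075  -2.27929832  2.69357519]
pin_top 0.85 272.2 285.1 [564.1  46.2  72.7] at nominal z [563.6  46.1  72. ]
slot_start 0.91 318.5 249.7 [586.6  33.8  61. ] at nominal z [575.8  27.6  34. ]
slot_corner 0.92 199.7 249.6 [530.3  92.5  20.7] at nominal z [538.7  90.2  34. ]
slot_end 0.79 190.6 192.4 [563.1 113.4  20.4] at nominal z [569.1 109.4  34. ]
jig 0.62 230.9 151.2 [602.4  99.3  35.1] at nominal z [595.  106.8   3. ]
post top 1332 [577.83268776  40.7487541   71.96989714] [8.93837516 9.82474895 2.74941511]
tcp t,s 510.41083509438647 -272.3975795860656
post t,s 517.1808921296698 -260.2693236783829
```

Contact at about 3 N. The post is now at s≈-248.4, 24 mm ahead of the TCP, which leaves about 50 mm to the corner. Pushing 44 mm.

Call:
{"name": "move_arm", "arguments": {"increments": [{"tx": 0, "ty": -0.4, "tz": 0, "rx": 0, "ry": 0, "rz": 0, "gripper": -1}, {"tx": 0, "ty": -0.4, "tz": 0, "rx": 0, "ry": 0, "rz": 0, "gripper": -1}, {"tx": 0, "ty": -0.4, "tz": 0, "rx": 0, "ry": 0, "rz": 0, "gripper": -1}, {"tx": 0, "ty": -0.4, "tz": 0, "rx": 0, "ry": 0, "rz": 0, "gripper": -1}, {"tx": 0, "ty": -0.4, "tz": 0, "rx": 0, "ry": 0, "rz": 0, "gripper": -1}, {"tx": 0, "ty": -0.4, "tz": 0, "rx": 0, "ry": 0, "rz": 0, "gripper": -1}, {"tx": 0, "ty": -0.4, "tz": 0, "rx": 0, "ry": 0, "rz": 0, "gripper": -1}, {"tx": 0, "ty": -0.4, "tz": 0, "rx": 0, "ry": 0, "rz": 0, "gripper": -1}, {"tx": 0, "ty": -0.4, "tz": 0, "rx": 0, "ry": 0, "rz": 0, "gripper": -1}, {"tx": 0, "ty": -0.4, "tz": 0, "rx": 0, "ry": 0, "rz": 0, "gripper": -1}, {"tx": 0, "ty": -0.4, "tz": 0, "rx": 0, "ry": 0, "rz": 0, "gripper": -1}, {"tx": 0, "ty": 0, "tz": 0, "rx": 0, "ry": 0, "rz": 0, "gripper": -1}], "squeeze": 20}}

```text
clock: 7.8
eef_pos: [555.3, 65.2, 46.3]
tcp_rot: [-3.141, -0.0, 0.535]
contact_force: [0.5, -0.8, 0.6]
opening: 0.0
```

```bash
python3 m.py w5 | grep -v cover
```

```text
7.8 [555.29677656  65.15230323  46.31936856] [-3.14121563e+00 -9.76634901e-05  5.35169835e-01] 7.01459316488345e-05 [ 0.51193399 -0.77251346  0.62800864]
pin_top 0.63 268.4 284.3 [540.9  86.3  73. ] at nominal z [540.2  86.1  72. ]
slot_start 0.68 268.8 189.8 [568.7 109.9  27.5] at nominal z [570.6 109.6  34. ]
slot_corner 0.93 273.0 249.5 [548.4  91.4  53.5] at nominal z [538.8  90.   34. ]
slot_end 0.84 267.9 192.4 [564.7 110.1  19.7] at nominal z [569.  109.3  34. ]
jig 0.58 299.9 152.9 [598.  104.5  34.5] at nominal z [594.5 105.2   3. ]
post top 1344 [554.8036045   79.18730347  71.91629221] [8.97758584 9.93394284 2.72461884]
tcp t,s 510.29275802031185 -227.7908243479746
post t,s 517.0410083430695 -215.4827482170617
```

View pics/w5.png

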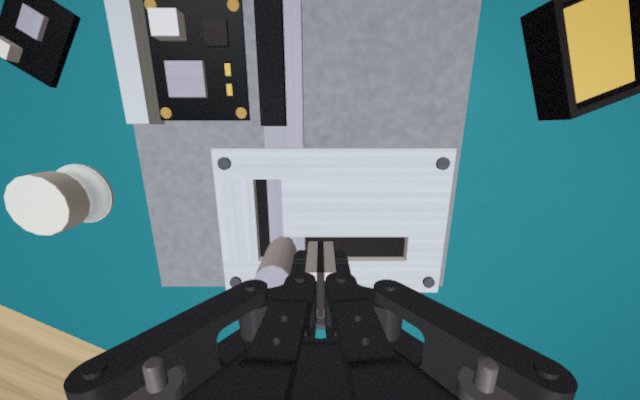

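The post, base at about (290,240), is nearly in the corner, about 4–5 mm short, and the bar is close to the board. I'll finish in small steps, watching the force.

Call:
{"name": "move_arm", "arguments": {"increments": [{"tx": 0, "ty": -0.15, "tz": 0, "rx": 0, "ry": 0, "rz": 0, "gripper": -1}, {"tx": 0, "ty": -0.15, "tz": 0, "rx": 0, "ry": 0, "rz": 0, "gripper": -1}, {"tx": 0, "ty": 0, "tz": 0, "rx": 0, "ry": 0, "rz": 0, "gripper": -1}], "squeeze": 20}}

```text
clock: 8.4
eef_pos: [554.2, 67.1, 46.4]
tcp_rot: [3.141, -0.0, 0.535]
contact_force: [1.0, -1.1, 0.6]
opening: 0.001
```

Call:
{"name": "move_arm", "arguments": {"increments": [{"tx": 0, "ty": -0.1, "tz": 0, "rx": 0, "ry": 0, "rz": 0, "gripper": -1}, {"tx": 0, "ty": 0, "tz": 0, "rx": 0, "ry": 0, "rz": 0, "gripper": -1}], "squeeze": 20}}

```text
clock: 8.6
eef_pos: [553.7, 68.0, 46.3]
tcp_rot: [3.141, -0.0, 0.535]
contact_force: [0.3, -2.7, 0.6]
opening: -0.002
```

Call:
{"name": "move_arm", "arguments": {"increments": [{"tx": 0, "ty": -0.1, "tz": 0, "rx": 0, "ry": 0, "rz": 0, "gripper": -1}, {"tx": 0, "ty": 0, "tz": 0, "rx": 0, "ry": 0, "rz": 0, "gripper": -1}], "squeeze": 20}}

```text
clock: 8.8
eef_pos: [553.1, 68.9, 46.4]
tcp_rot: [3.142, -0.0, 0.535]
contact_force: [1.5, -1.6, 0.5]
opening: 0.0
```

Call:
{"name": "move_arm", "arguments": {"increments": [{"tx": 0, "ty": -0.1, "tz": 0, "rx": 0, "ry": 0, "rz": 0, "gripper": -1}, {"tx": 0, "ty": 0, "tz": 0, "rx": 0, "ry": 0, "rz": 0, "gripper": -1}], "squeeze": 20}}

```text
clock: 9.0
eef_pos: [552.6, 69.9, 46.3]
tcp_rot: [3.142, -0.0, 0.535]
contact_force: [2.3, -0.8, 1.0]
opening: 0.003
```

Call:
{"name": "move_arm", "arguments": {"increments": [{"tx": 0, "ty": -0.1, "tz": 0, "rx": 0, "ry": 0, "rz": 0, "gripper": -1}, {"tx": 0, "ty": 0, "tz": 0, "rx": 0, "ry": 0, "rz": 0, "gripper": -1}], "squeeze": 20}}

```text
clock: 9.2
eef_pos: [552.1, 70.7, 46.3]
tcp_rot: [3.142, -0.0, 0.535]
contact_force: [1.4, -1.1, 0.6]
opening: 0.001
```

```bash
python3 m.py w6 | grep -v cover
```

```text
9.2 [552.05866839  70.68257239  46.34266284] [ 3.14157385e+00 -2.23570952e-04  5.35016902e-01] 0.0008459579285214338 [ 1.41808147 -1.1397475   0.61031532]
pin_top 0.83 274.1 282.6 [540.3  90.   73.8] at nominal z [539.2  89.7  72. ]
slot_start 0.82 402.7 250.4 [572.4  19.7  20. ] at nominal z [575.7  26.9  34. ]
slot_corner 0.76 280.9 250.1 [548.4  93.4  56.5] at nominal z [537.7  91.1  34. ]
slot_end 0.8 276.8 192.0 [566.5 110.7  26.7] at nominal z [568.6 110.6  34. ]
jig 0.6 306.5 153.0 [596.6 106.9  35.2] at nominal z [593.4 106.9   3. ]
post top 1339 [551.6439201   84.62086169  71.96114468] [8.94057354 9.918265   2.7440061 ]
tcp t,s 510.33719063978515 -221.3856498659579
post t,s 517.1033876866564 -209.20072298071503
```

Call:
{"name": "move_arm", "arguments": {"increments": [{"tx": 0, "ty": -0.1, "tz": 0, "rx": 0, "ry": 0, "rz": 0, "gripper": -1}, {"tx": 0, "ty": 0, "tz": 0, "rx": 0, "ry": 0, "rz": 0, "gripper": -1}], "squeeze": 20}}

```text
clock: 9.7
eef_pos: [551.5, 71.5, 46.3]
tcp_rot: [3.142, -0.0, 0.535]
contact_force: [2.2, -1.1, 0.6]
opening: 0.003
```

Call:
{"name": "move_arm", "arguments": {"increments": [{"tx": 0, "ty": -0.1, "tz": 0, "rx": 0, "ry": 0, "rz": 0, "gripper": -1}, {"tx": 0, "ty": 0, "tz": 0, "rx": 0, "ry": 0, "rz": 0, "gripper": -1}], "squeeze": 20}}

```text
clock: 9.9
eef_pos: [550.9, 72.4, 46.3]
tcp_rot: [3.142, -0.0, 0.535]
contact_force: [1.1, -1.3, -0.1]
opening: 0.002
```

```bash
python3 -c "
from h import *
s=r.sense();e=s['eef_pos'];f=s['contact_force'];print(e[1]*.859-e[0]*.511,f[1]*.859-f[0]*.511)"
```

```text
-219.3862905258556 -1.6917421270942476
```

Call:
{"name": "move_arm", "arguments": {"increments": [{"tx": 0, "ty": -0.1, "tz": 0, "rx": 0, "ry": 0, "rz": 0, "gripper": -1}, {"tx": 0, "ty": 0, "tz": 0, "rx": 0, "ry": 0, "rz": 0, "gripper": -1}], "squeeze": 20}}

```text
clock: 10.1
eef_pos: [550.4, 73.2, 46.3]
tcp_rot: [-3.142, -0.0, 0.535]
contact_force: [1.9, -1.6, 0.4]
opening: 0.003
```

Call:
{"name": "move_arm", "arguments": {"increments": [{"tx": 0, "ty": -0.1, "tz": 0, "rx": 0, "ry": 0, "rz": 0, "gripper": -1}, {"tx": 0, "ty": 0, "tz": 0, "rx": 0, "ry": 0, "rz": 0, "gripper": -1}], "squeeze": 20}}

```text
clock: 10.3
eef_pos: [550.3, 73.7, 46.4]
tcp_rot: [3.141, -0.0, 0.535]
contact_force: [3.3, -4.4, 0.4]
opening: -0.001
```

```bash
python3 m.py w7 | grep -v cover
```

```text
10.3 [550.26057419  73.73009656  46.36074127] [ 3.14081133e+00 -3.05227697e-04  5.35388453e-01] -0.0007335763589832938 [ 3.30025495 -4.35784567  0.38094871]
pin_top 0.75 275.5 283.1 [537.4  92.1  71.9] at nominal z [537.5  92.1  72. ]
slot_start 0.81 406.7 248.6 [573.2  21.4  20.4] at nominal z [576.1  28.5  34. ]
slot_corner 0.68 290.7 249.9 [546.   91.1  49.1] at nominal z [539.1  89.1  34. ]
slot_end 0.66 283.6 193.3 [566.3 109.9  27.5] at nominal z [568.1 109.9  34. ]
jig 0.58 314.2 153.1 [597.  106.3  35.6] at nominal z [594.2 105.5   3. ]
post top 1347 [549.92430154  87.60232588  71.94957308] [8.90260012 9.8087755  2.77395777]
tcp t,s 510.3499125729442 -217.849000471242
post t,s 517.1497635434911 -205.76092015726073
```

Force has risen to 5 N and motion has stopped, so the post is at the corner wall, as the camera also shows (s≈-195.5). Now I back off, go round to the -x side, and approach.

Call:
{"name": "move_arm", "arguments": {"increments": [{"tx": 0, "ty": 0.5, "tz": 0, "rx": 0, "ry": 0, "rz": 0, "gripper": -1}, {"tx": 0, "ty": 1, "tz": 0, "rx": 0, "ry": 0, "rz": 0, "gripper": -1}, {"tx": 0, "ty": 0, "tz": 0, "rx": 0, "ry": 0, "rz": 0, "gripper": -1}, {"tx": -1.5, "ty": 0, "tz": 0, "rx": 0, "ry": 0, "rz": 0, "gripper": -1}, {"tx": -2, "ty": 0, "tz": 0, "rx": 0, "ry": 0, "rz": 0, "gripper": -1}, {"tx": 0, "ty": 0, "tz": 0, "rx": 0, "ry": 0, "rz": 0, "gripper": -1}, {"tx": 0, "ty": -2, "tz": 0, "rx": 0, "ry": 0, "rz": 0, "gripper": -1}, {"tx": 0, "ty": -1.8, "tz": 0, "rx": 0, "ry": 0, "rz": 0, "gripper": -1}, {"tx": 0, "ty": 0, "tz": 0, "rx": 0, "ry": 0, "rz": 0, "gripper": -1}, {"tx": 0, "ty": 0, "tz": 0, "rx": 0, "ry": 0, "rz": 0, "gripper": -1}], "squeeze": 20}}

```text
clock: 11.6
eef_pos: [508.3, 76.1, 46.4]
tcp_rot: [3.141, -0.0, 0.536]
contact_force: [-0.6, 0.0, 1.1]
opening: -0.0
```

```bash
python3 m.py w8 | grep -v cover
```

```text
11.6 [508.25904876  76.08748099  46.42515901] [ 3.14139238e+00 -3.17252549e-04  5.36019256e-01] -0.00039307425914503484 [-0.61686051  0.01968634  1.06002205]
pin_top 0.89 322.8 212.4 [568.  112.6 189.9] at nominal z [537.6  93.2  72. ]
slot_start 0.74 325.8 129.0 [569.1 109.7  29.5] at nominal z [569.1 109.8  34. ]
slot_corner 0.96 325.4 191.5 [545.9  96.8  69.8] at nominal z [539.3  92.1  34. ]
slot_end 0.92 327.2 126.0 [570.9 109.8  28.3] at nominal z [570.8 109.9  34. ]
jig 0.82 349.7 93.1 [590.8 108.4  35.5] at nominal z [595.6 107.5   3. ]
post top 1897 [531.03001512  89.73464377  72.31619182] [11.63055593  8.04545909  2.22206701]
tcp t,s 475.4752256748908 -194.3612277475994
post t,s 502.0091859534586 -194.27427872491393
```

View pics/w8.png

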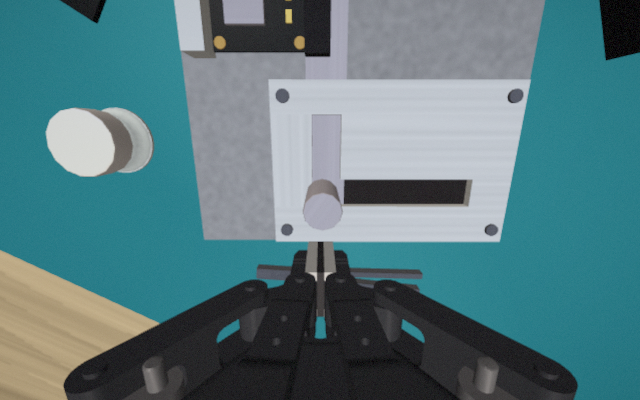

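The post at (322,205) sits at the corner, lined up with the short leg, and the fingertips are centred on its -x side. Pushing along +x.

Call:
{"name": "move_arm", "arguments": {"increments": [{"tx": 0.5, "ty": 0, "tz": 0, "rx": 0, "ry": 0, "rz": 0, "gripper": -1}, {"tx": 0.4, "ty": 0, "tz": 0, "rx": 0, "ry": 0, "rz": 0, "gripper": -1}, {"tx": 0.3, "ty": 0, "tz": 0, "rx": 0, "ry": 0, "rz": 0, "gripper": -1}, {"tx": 0.3, "ty": 0, "tz": 0, "rx": 0, "ry": 0, "rz": 0, "gripper": -1}, {"tx": 0.3, "ty": 0, "tz": 0, "rx": 0, "ry": 0, "rz": 0, "gripper": -1}, {"tx": 0.3, "ty": 0, "tz": 0, "rx": 0, "ry": 0, "rz": 0, "gripper": -1}], "squeeze": 20}}

```text
clock: 12.5
eef_pos: [525.8, 86.5, 46.2]
tcp_rot: [-3.141, 0.001, 0.535]
contact_force: [-2.4, -2.9, 2.2]
opening: 0.002
```

Call:
{"name": "move_arm", "arguments": {"increments": [{"tx": 0.3, "ty": 0, "tz": 0, "rx": 0, "ry": 0, "rz": 0, "gripper": -1}, {"tx": 0.3, "ty": 0, "tz": 0, "rx": 0, "ry": 0, "rz": 0, "gripper": -1}, {"tx": 0, "ty": 0, "tz": 0, "rx": 0, "ry": 0, "rz": 0, "gripper": -1}], "squeeze": 20}}

```text
clock: 12.8
eef_pos: [531.8, 90.0, 46.2]
tcp_rot: [-3.142, -0.001, 0.535]
contact_force: [-0.4, -1.0, 0.2]
opening: 0.001
```

```bash
python3 m.py w9 | grep -v cover
```

```text
12.8 [531.77813041  89.99567257  46.24228295] [-3.14157313e+00 -5.03334179e-04  5.34943703e-01] 0.000506722775587349 [-0.37690984 -0.97054295  0.15980785]
pin_top 0.65 320.5 241.9 [548.7 100.9  72.8] at nominal z [548.4 100.7  72. ]
slot_start 0.7 449.2 239.6 [574.1  16.7  19.3] at nominal z [575.6  26.2  34. ]
slot_corner 0.83 326.3 235.3 [552.9 100.3  73.1] at nominal z [540.   91.6  34. ]
slot_end 0.63 329.9 181.2 [568.4 106.   27.5] at nominal z [569.3 106.9  34. ]
jig 0.65 350.9 137.4 [595.9 109.6  34.4] at nominal z [596.7 106.2   3. ]
post top 1758 [547.00161599  99.18548232  72.4422076 ] [6.95636311 6.08613391 2.20234945]
tcp t,s 502.78520270348855 -194.43234189675653
post t,s 520.5581695972749 -194.31749645904867
```

Call:
{"name": "move_arm", "arguments": {"increments": [{"tx": 0.3, "ty": 0, "tz": 0, "rx": 0, "ry": 0, "rz": 0, "gripper": -1}, {"tx": 0.3, "ty": 0, "tz": 0, "rx": 0, "ry": 0, "rz": 0, "gripper": -1}, {"tx": 0.3, "ty": 0, "tz": 0, "rx": 0, "ry": 0, "rz": 0, "gripper": -1}, {"tx": 0.3, "ty": 0, "tz": 0, "rx": 0, "ry": 0, "rz": 0, "gripper": -1}, {"tx": 0.3, "ty": 0, "tz": 0, "rx": 0, "ry": 0, "rz": 0, "gripper": -1}, {"tx": 0.3, "ty": 0, "tz": 0, "rx": 0, "ry": 0, "rz": 0, "gripper": -1}, {"tx": 0.1, "ty": 0, "tz": 0, "rx": 0, "ry": 0, "rz": 0, "gripper": -1}, {"tx": 0, "ty": 0, "tz": 0, "rx": 0, "ry": 0, "rz": 0, "gripper": -1}], "squeeze": 20}}

```text
clock: 13.9
eef_pos: [548.1, 99.6, 46.3]
tcp_rot: [3.142, -0.001, 0.535]
contact_force: [-1.5, 0.7, 1.1]
opening: -0.004
```

Call:
{"name": "move_arm", "arguments": {"increments": [{"tx": 0.1, "ty": 0, "tz": 0, "rx": 0, "ry": 0, "rz": 0, "gripper": -1}, {"tx": 0.1, "ty": 0, "tz": 0, "rx": 0, "ry": 0, "rz": 0, "gripper": -1}, {"tx": 0, "ty": 0, "tz": 0, "rx": 0, "ry": 0, "rz": 0, "gripper": -1}], "squeeze": 20}}

```text
clock: 14.2
eef_pos: [549.4, 100.5, 46.3]
tcp_rot: [-3.142, -0.0, 0.535]
contact_force: [-2.3, -1.1, 1.5]
opening: -0.001
```

Call:
{"name": "move_arm", "arguments": {"increments": [{"tx": 0.1, "ty": 0, "tz": 0, "rx": 0, "ry": 0, "rz": 0, "gripper": -1}, {"tx": 0, "ty": 0, "tz": 0, "rx": 0, "ry": 0, "rz": 0, "gripper": -1}], "squeeze": 20}}

```text
clock: 14.4
eef_pos: [550.3, 101.0, 46.3]
tcp_rot: [-3.142, -0.0, 0.535]
contact_force: [-2.2, -1.7, 2.8]
opening: 0.0
```

Call:
{"name": "move_arm", "arguments": {"increments": [{"tx": 0.1, "ty": 0, "tz": 0, "rx": 0, "ry": 0, "rz": 0, "gripper": -1}, {"tx": 0, "ty": 0, "tz": 0, "rx": 0, "ry": 0, "rz": 0, "gripper": -1}], "squeeze": 20}}

```text
clock: 14.6
eef_pos: [551.2, 101.5, 46.3]
tcp_rot: [-3.142, -0.0, 0.535]
contact_force: [-2.6, -1.6, 2.1]
opening: 0.003
```

```bash
python3 m.py w10 | grep -v cover
```

```text
14.6 [551.23802927 101.51129187  46.30332345] [-3.14157171e+00 -1.28654941e-04  5.34956890e-01] 0.002705262833845129 [-2.57371746 -1.61827162  2.1170356 ]
pin_top 0.56 320.3 241.1 [568.3 112.6  72.4] at nominal z [568.2 112.5  72. ]
slot_start 0.67 443.7 270.0 [574.   18.2  20.1] at nominal z [577.  28.  34.]
slot_corner 0.21 320.4 243.3 [567.2 111.9  71.9] at nominal z [553.1 103.5  34. ]
slot_end 0.6 322.6 217.0 [576.8 116.3  65. ] at nominal z [568.2 110.9  34. ]
jig 0.87 349.1 173.8 [596.8 108.9  20.2] at nominal z [595.3 105.9   3. ]
post top 1752 [566.44058728 110.67693633  72.43678183] [6.95084781 6.09539859 2.16609898]
tcp t,s 525.3857372905135 -194.4844332368963
post t,s 543.1283789365207 -194.37965178598398
```

Call:
{"name": "move_arm", "arguments": {"increments": [{"tx": 0.1, "ty": 0, "tz": 0, "rx": 0, "ry": 0, "rz": 0, "gripper": -1}, {"tx": 0, "ty": 0, "tz": 0, "rx": 0, "ry": 0, "rz": 0, "gripper": -1}], "squeeze": 20}}

```text
clock: 15.1
eef_pos: [552.0, 102.0, 46.3]
tcp_rot: [-3.142, 0.0, 0.535]
contact_force: [-2.0, -2.4, 1.5]
opening: 0.0
```

Call:
{"name": "move_arm", "arguments": {"increments": [{"tx": 0.1, "ty": 0, "tz": 0, "rx": 0, "ry": 0, "rz": 0, "gripper": -1}, {"tx": 0, "ty": 0, "tz": 0, "rx": 0, "ry": 0, "rz": 0, "gripper": -1}], "squeeze": 20}}

```text
clock: 15.3
eef_pos: [552.3, 102.2, 46.2]
tcp_rot: [-3.141, 0.001, 0.535]
contact_force: [-5.8, -4.0, 3.5]
opening: -0.0
```

Force is up to 7 N and motion has stopped, so the post is home at the end wall. I'll back off, raise the hand and check.

Call:
{"name": "move_arm", "arguments": {"increments": [{"tx": -0.5, "ty": 0, "tz": 0, "rx": 0, "ry": 0, "rz": 0, "gripper": -1}, {"tx": -2, "ty": 0, "tz": 0, "rx": 0, "ry": 0, "rz": 0, "gripper": -1}, {"tx": -2.5, "ty": 0, "tz": 0, "rx": 0, "ry": 0, "rz": 0, "gripper": -1}, {"tx": 0, "ty": 0, "tz": -2, "rx": 0, "ry": 0, "rz": 0, "gripper": -1}, {"tx": 0, "ty": 0, "tz": -4, "rx": 0, "ry": 0, "rz": 0, "gripper": -1}, {"tx": 0, "ty": 0, "tz": -4, "rx": 0, "ry": 0, "rz": 0, "gripper": -1}, {"tx": 0, "ty": 0, "tz": -3, "rx": 0, "ry": 0, "rz": 0, "gripper": -1}, {"tx": 0, "ty": 0, "tz": 0, "rx": 0, "ry": 0, "rz": 0, "gripper": -1}, {"tx": 0, "ty": 0, "tz": 0, "rx": 0, "ry": 0, "rz": 0, "gripper": -1}], "squeeze": 20}}

```text
clock: 16.2
eef_pos: [510.5, 77.1, 176.9]
tcp_rot: [3.141, -0.003, 0.535]
contact_force: [-0.2, -1.0, -0.6]
opening: -0.001
```

```bash
python3 m.py w11
```

```text
16.2 [510.46546446  77.14864728 176.87493979] [ 3.14081390e+00 -2.53577171e-03  5.34997732e-01] -0.0009186662499530135 [-0.17414928 -1.04025048 -0.6358171 ]
pin_top 0.8 321.5 126.5 [572.1 113.4  72.9] at nominal z [572.1 113.4  72. ]
slot_start 0.88 396.5 169.3 [575.8  20.7  20.6] at nominal z [575.5  24.8  34. ]
slot_corner 0.82 324.8 167.5 [538.5  89.1  27.6] at nominal z [539.2  89.6  34. ]
slot_end 0.95 323.2 132.5 [568.6 109.6  73.1] at nominal z [568.4 109.   34. ]
jig 0.79 338.5 112.7 [592.  105.7  35.4] at nominal z [594.5 104.9   3. ]
post top 334 [570.21732858 112.57911139  72.67976218] [4.36990586 4.35909284 0.73117252]
cover z 34.68644511113445 ((571.5302124023438, 67.11334228515625), (89.16521453857422, 135.3614959716797), 30.71510124206543)
tcp t,s 477.9127927267878 -194.5771643280963
post t,s 547.3446111725883 -194.67559821942473
```

View pics/w11.png

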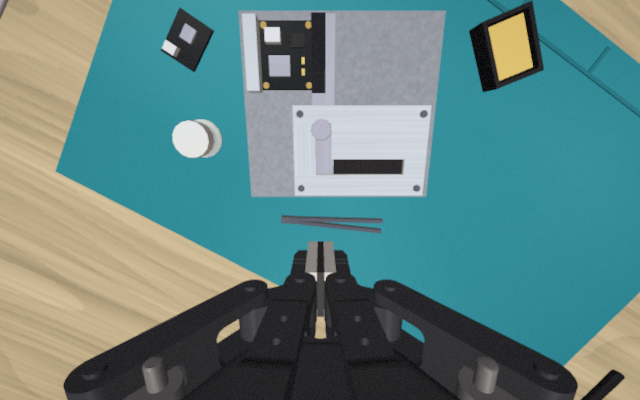

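The post at (321,130) is at the end of the short leg: t=547.3 against 545 nominal, so on the end wall, and s=-194.7. The bar is against the board, the bystanders look undisturbed, and the hand is clear at z 177. Handing in.

```bash
python3 -c "
from h import *
print(r.sense()['qvel'],r.sign_off())"
```

```text
the job is handed in; nothing more can be done
[ 0.00012438 -0.00485663 -0.00588475 -0.00046462  0.00138982  0.00022265] None
```

I pushed the post along the long leg to the corner, then sideways to the end of the short leg, using closed fingertips only. I handed the job in at about 16.4 s of the 40 s allowed.

- **Forces:** while sliding, the readings I took stayed at about 2–4 N. They rose to about 5.5 N at the corner wall and about 7 N at the end wall, against the 35 N limit. They were read only at the end of each move, so short peaks between readings would not show.
- **Final position:** in the last wrist view the post is about 2 mm past the nominal end of the short leg, which matches it resting on the end wall. The clamp bar is against the board.
- **Bystanders and hand:** the jar, tray, spare board and tweezers look undisturbed by eye. The other bystanders were not in the last view, but the hand never came near them. The hand is clear at z ≈ 177 mm and touches nothing.
- **Problems and disagreements:**
  - The first two move calls were refused ("invalid input"). They went through once every field and the squeeze value were given.
  - The network's point positions scattered by 2–4 mm, and it misplaced some slot points when the hand or post hid them. At both ends I relied on the rise in force to tell when the post was home.

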